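# Feel the rubber mounts: soft to scrap, firm to keep

## Task

Two look-alike rubber machine mounts stand on the plywood board; one has gone soft, the other is still firm. Squeeze each one plate to plate between the gripper fingers to feel which it is, then leave the soft one resting in the red tray and the firm one in the green tray.

Things in the scene. Friction and masses are not known exactly. Their poses are not given: they have to be found in the camera images.
- left_mount (a point): Start centre (32.5 mm above the bench) of the mount on the board's left (+y) place; fixed to the board, does not follow the mount. x: along the plates, y: plate to plate (squeeze so), z up. Mount: black rubber between two upright steel plates 90 mm long, 45 high, 4 thick, 46 mm over the plates, 0.25-0.45 kg, loose on the board (top 10 mm above bench). Soft or firm: unknown.
- right_mount (a point): The same for the other mount, on the board's right place, 150 mm away along -y of the board; same axes and sizes. Squeezed plate to plate, the soft mount of the pair gives about 10 mm (to 36 mm wide) under 9 N or more; the firm one at most 3 mm (to 43 mm) however hard. Let go, it springs back to 46. In the rules, mount_soft is the soft mount, mount_firm the firm one.
- red_tray: Red open tray for scrap, fixed to the bench: 180 mm square outside, 40 mm high, walls and floor 4 mm thick. Origin at the centre of its underside, x and y along its sides, z up. It may stand on either side of the board.
- green_tray: Green open tray for good parts, of the same size and origin as the red one, fixed, on the other side of the board.

How it is judged:
By the outcome, as a careful person would: the job done as asked, in the order asked, and still so for the second after the job is handed in, with the robot touching nothing.
It also fails if it takes over 58 s, if anything falls off the work surface, if the arm or the gripper's body presses on something with over 40 N, if the wrist force passes 120 N, or if a joint passes its speed limit or range.

## Robot

A 7-joint arm with a two-finger parallel gripper is mounted at the origin on the work surface. World frame = base frame: x ahead of the robot, y to its left, z up, the work surface at z = 0. Lengths are in m, angles in rad, forces in N, time in s.
With the tool pointing down it reaches from about 0.4 to 0.85 m from the base axis. Payload 6.9 kg.
Tool frame: the origin (TCP) lies midway between the tips of the shut fingers; the grasp point (between the pads) lies 19 mm behind it; z points along the fingers, x is the direction in which the jaws open and shut, and the axes are right-handed (so a half turn about z gives the same grasp; the last joint's range is limited). The gripper opens to 85 mm and grips with 20 to 120 N. Pads are 22 mm wide; open, the fingers measure 114 mm over their backs; the gripper's body (76 mm by 85 mm) begins 54 mm behind the grasp point. The pads swing forward as they close: fully open they stand 13 mm farther back than shut.
Start: joints at [1.238, 0.507, -0.238, 1.5, 0.126, 1.149, -0.155], TCP at [0.266, -0.566, 0.231] pointing down, gripper open.
Joint ranges: [-3.08, 3.08], [-0.24, 2.05], [-1.43, 1.35], [0, 2.5], [-1.52, 4.66], [0.17, 1.96], [-2.89, 2.89]. Speed limits (rad/s): [2.39, 2.39, 3.14, 3.14, 3.14, 3.14, 3.14].

## Interface

Orientations are given as a rotation vector (axis times angle).
In Python, from station import arm gives the robot as it stands.
- The arm moves only by the tool arm_command, never from a script. Its argument "motion" is a list of rows, each an object with "offset": the shift along the tool's x, y, z in m, a list of three; "turn": the turn about the tool's z in rad. In form: [{"offset": [tx, ty, tz], "turn": turn}, ...]. A call has 1 to 5 rows; each row shifts and turns the commanded pose from where the row before left it, along the tool's axes as they then stand; what a row does not reach is not made up. A row lasts 1/10 s, in which the tool goes at most 50 mm and 8.59 degrees, less where a joint would pass 70% of its speed; a pose out of reach is approached as far as the arm can. A call is refused whole if a number of a shift passes 0.05 or a number of a turn 0.15, either way. A call with a gripper value outside its range is refused whole. "hand" is the closure, from -1 (fully open) to 1 (shut), set as the call begins (left out, the last holds). The fingers move at their own pace and stop on an object; the grip force is fixed at half the most. Time passes only in rows, so rows that do not move let the fingers close. It gives the time, the measured TCP pose, the force and the opening at its end, in the units of the state.
- arm.get_state(): the state, without advancing time (a new reading comes with each control period).
- arm.camera(name): name is "side" or "top" or "wrist"; returns a dict with "frame" (400x640x3 uint8, blue, green, red), "fx", "fy", "cx", "cy" (pixels), "dist_coeffs" ([k1, k2, p1, p2, k3] as OpenCV has them; the pictures are not rectified), "eye" and "rotation" of the camera in the world; the wrist camera has in their place "tool_from_camera" (4x4, takes a point from camera to tool coordinates, whose origin is the TCP and whose axes are the tool frame's). Camera axes: x right, y down, z forward; pixel columns grow to the right and rows downward; lengths in m; the calibration is good to about 2 mm. A picture is of the moment at which its call begins: read the wrist's pose just before it. There is no depth.
- arm.job_done(): hands the job in, once; it reports no verdict.
The state is a dict: "time": time; "joint_positions": joint angles; "dq": joint speeds; "effort": joint torques, N m; "tcp_pos": TCP position; "eef_rot": TCP orientation; "contact_force": force on the tool from outside, world axes, zero at the start; "ft_torque": the same for the moment, N m; "finger_gap": finger opening in m.
Only numpy, scipy, OpenCV 4.12 (cv2) and the standard library are available. Lean on these libraries where they do the work, as an engineer would, in place of code of your own. Each camera call takes 0.05 s, during which the arm holds its last target.

## Working session

There is one attempt and no reset: what is moved stays moved. The work goes in short steps, Python scripts to look and compute and a tool call to move; the robot and the scene stay as the last step left them, time stands still between calls to the robot, and variables do not carry over. Pictures are saved under pics/ and viewed, and the job is handed in when it is done.

Besides the shell and the picture viewer there is one more tool, called by a JSON object that holds its "method" and its "body", one argument or row to a line. arm_command: Moves the arm, as the interface text tells. Its arguments: {"type":"object","properties":{"motion":{"type":"array"},"hand":{"type":"number"}},"required":["motion"]}

```bash
ls; mkdir -p pics; python3 - <<'E'
from station import arm
import cv2
s=arm.get_state()
for k,v in s.items(): print(k,v)
for n in ("side","top","wrist"):
    c=arm.camera(n); cv2.imwrite(f"pics/{n}0.png",c["frame"])
    print({k:v for k,v in c.items() if k!="frame"})
E
```

```text
pics
time 0.0
joint_positions [ 1.23753494  0.50833872 -0.23750732  1.50110028  0.12570699  1.14889493
 -0.15480441]
dq [-0.00029285 -0.00040069 -0.00054486 -0.00121083 -0.00012753 -0.00058458
 -0.00079263]
effort [ 5.26655549e-04 -6.20593286e+01 -2.18618363e+00 -2.49657369e+01
  1.27930596e-02  1.19463712e-02  3.02310309e-05]
tcp_pos [ 0.26522494 -0.56539868  0.23043974]
eef_rot [-2.65087565e+00  1.68427726e+00  2.35922399e-03]
contact_force [-0.05591685 -0.09222103 -0.3318032 ]
ft_torque [-0.01559127  0.07314928 -0.0174307 ]
finger_gap 0.08520162049532622
{'fx': 433.23492536625196, 'fy': 433.23492536625196, 'cx': 318.86391329263967, 'cy': 193.9476191982524, 'dist_coeffs': array([-0.1085767,  0.       ,  0.       ,  0.       ,  0.       ]), 'eye': array([0.4185211 , 0.86983159, 0.6714006 ]), 'rotation': array([-0.14236508,  2.75043096, -1.41060695])}
{'fx': 413.84440268209727, 'fy': 413.84440268209727, 'cx': 321.2590057899722, 'cy': 201.39445819724745, 'dist_coeffs': array([-0.01420152,  0.        ,  0.        ,  0.        ,  0.        ]), 'eye': array([ 0.36133211, -0.00953439,  1.07086585]), 'rotation': array([-2.17110878,  2.11051734, -0.13472757])}
{'fx': 276.62791326572125, 'fy': 276.62791326572125, 'cx': 325.8946104677993, 'cy': 193.31240382092705, 'dist_coeffs': array([-0.04788752,  0.        ,  0.        ,  0.        ,  0.        ]), 'tool_from_camera': array([[ 9.99999590e-01, -5.06537107e-04,  7.51239382e-04,
         2.22242090e-03],
       [ 2.86421083e-04,  9.63339543e-01,  2.68285002e-01,
        -6.91827330e-02],
       [-8.59594912e-04, -2.68284677e-01,  9.63339293e-01,
        -1.42574088e-01],
       [ 0.00000000e+00,  0.00000000e+00,  0.00000000e+00,
         1.00000000e+00]])}
```

View pics/top0.png

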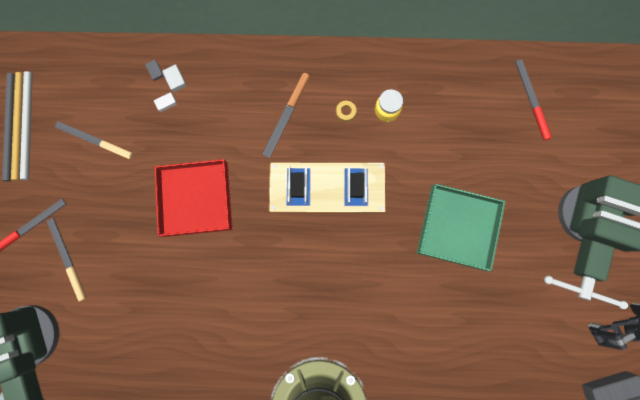

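View pics/side0.png

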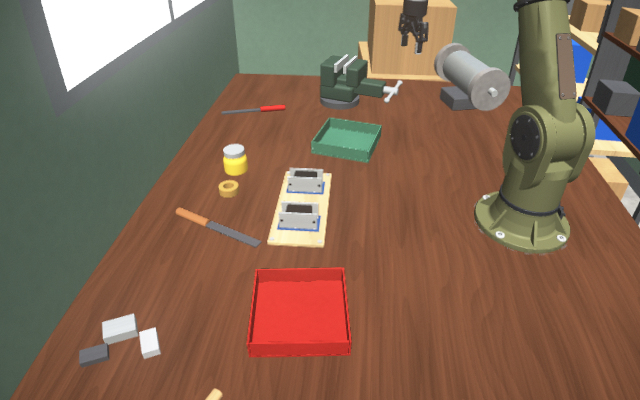

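View pics/wrist0.png

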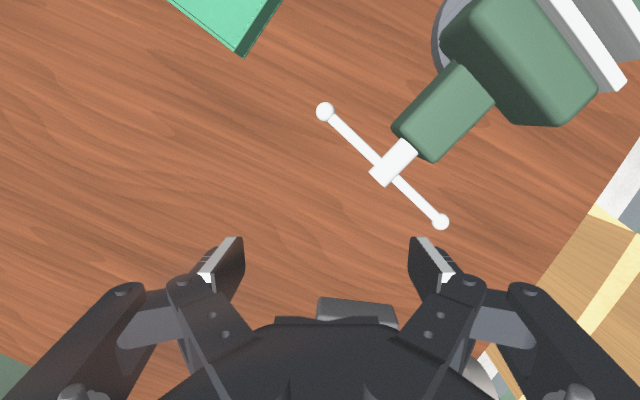

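The top view shows the red tray at (193,198), the green tray at (461,227), the board around (327,188), and the mounts at (298,187) and (357,187). The mounts' plates run along image vertical. In the side view the mounts are at (299,217) and (305,181). Next I'll measure them from zoomed crops.

```bash
cat > h.py <<'E'
import numpy as np, cv2
from scipy.spatial.transform import Rotation as R
def K(c): return np.array([[c["fx"],0,c["cx"]],[0,c["fy"],c["cy"]],[0,0,1]])
def pose(c,st=None):
    if "eye" in c: 
        r=np.array(c["rotation"]); 
        return (R.from_rotvec(r).as_matrix() if r.size==3 else r), np.array(c["eye"])
    T=np.eye(4);T[:3,:3]=R.from_rotvec(st["eef_rot"]).as_matrix();T[:3,3]=st["tcp_pos"]
    M=T@c["tool_from_camera"]; return M[:3,:3],M[:3,3]
def rays(c,px,st=None):
    Rm,e=pose(c,st); p=cv2.undistortPoints(np.array(px,float).reshape(-1,1,2),K(c),c["dist_coeffs"]).reshape(-1,2)
    d=np.c_[p,np.ones(len(p))]@Rm.T
    return e,d/np.linalg.norm(d,axis=1,keepdims=True)
def plane(c,px,z,st=None):
    e,d=rays(c,px,st); return e+d*((z-e[2])/d[:,2])[:,None]
def tri(obs):
    A=0;b=0;L=[]
    for e,d in obs:
        P=np.eye(3)-np.outer(d,d);A=A+P;b=b+P@e
    x=np.linalg.solve(A,b); return x,[np.linalg.norm((np.eye(3)-np.outer(d,d))@(x-e)) for e,d in obs]
def proj(c,X,st=None):
    Rm,e=pose(c,st); return cv2.projectPoints((np.array(X).reshape(-1,3)-e)@Rm,np.zeros(3),np.zeros(3),K(c),c["dist_coeffs"])[0].reshape(-1,2)
E
python3 - <<'E'
from station import arm
from h import *
T=arm.camera("top");S=arm.camera("side")
import pickle;pickle.dump((T,S),open("c0.pkl","wb"))
cv2.imwrite("pics/tz.png",cv2.resize(T["frame"][155:220,262:392],None,fx=6,fy=6,interpolation=cv2.INTER_CUBIC))
cv2.imwrite("pics/sz.png",cv2.resize(S["frame"][160:250,262:342],None,fx=6,fy=6,interpolation=cv2.INTER_CUBIC))
for n,c in (("top",T),("side",S)):
    hsv=cv2.cvtColor(c["frame"],cv2.COLOR_BGR2HSV)
    for nm,lo,hi in (("red",(0,215,90),(6,255,255)),("green",(65,80,60),(85,255,255)),("blue",(105,130,60),(125,255,255)),("board",(12,40,170),(30,160,255))):
        m=cv2.inRange(hsv,lo,hi)
        cs=[k for k in cv2.findContours(m,cv2.RETR_EXTERNAL,cv2.CHAIN_APPROX_NONE)[0] if cv2.contourArea(k)>60]
        for k in sorted(cs,key=cv2.contourArea)[-3:]:
            b=cv2.boxPoints(cv2.minAreaRect(k)); print(n,nm,cv2.contourArea(k),b.round(1).tolist())
            if n=="top":
                z={"red":.04,"green":.04,"blue":.01,"board":.01}[nm]
                p=plane(c,b,z);print("   W",p[:,:2].round(4).tolist(),"c",p.mean(0).round(4),[round(float(np.linalg.norm(p[i]-p[i-1])),4) for i in range(2)])
E
```

```text
top green 5152.0 [[415.70001220703125, 252.1999969482422], [432.8999938964844, 183.1999969482422], [507.29998779296875, 201.8000030517578], [490.1000061035156, 270.79998779296875]]
   W [[0.3874, -0.2281], [0.5616, -0.272], [0.5192, -0.4578], [0.3472, -0.41]] c [ 0.4539 -0.342   0.04  ] [0.1863, 0.1796]
top blue 89.5 [[287.0, 169.0], [308.0, 169.0], [308.0, 204.0], [287.0, 204.0]]
   W [[0.5951, 0.1015], [0.5966, 0.0464], [0.5041, 0.0433], [0.5026, 0.0977]] c [0.5496 0.0722 0.01  ] [0.0926, 0.0551]
top blue 117.0 [[345.0, 204.0], [345.0, 169.0], [366.0, 169.0], [366.0, 204.0]]
   W [[0.5067, -0.0524], [0.5991, -0.0505], [0.6006, -0.1053], [0.5082, -0.1066]] c [ 0.5536 -0.0787  0.01  ] [0.0542, 0.0924]
top board 294.5 [[332.0, 110.0], [346.0, 96.0], [359.5, 109.5], [345.5, 123.5]]
   W [[0.7594, -0.0123], [0.7996, -0.0489], [0.7626, -0.0858], [0.7228, -0.0492]] c [ 0.7611 -0.0491  0.01  ] [0.0519, 0.0544]
top board 513.0 [[10.600000381469727, 178.89999389648438], [14.699999809265137, 71.80000305175781], [20.5, 72.0999984741211], [16.399999618530273, 179.1999969482422]]
   W [[0.5495, 
[... 661 characters left out ...]
5 [[626.0, 98.0], [639.0, 98.0], [639.0, 149.0], [626.0, 149.0]]
side blue 488.0 [[571.4000244140625, 39.099998474121094], [589.4000244140625, 37.29999923706055], [593.5999755859375, 80.9000015258789], [575.5999755859375, 82.5999984741211]]
side board 859.0 [[564.2999877929688, 40.099998474121094], [578.5, -8.800000190734863], [610.5, 0.4000000059604645], [596.2999877929688, 49.400001525878906]]
side board 2979.0 [[266.3999938964844, 244.5], [274.6000061035156, 167.10000610351562], [331.6000061035156, 173.10000610351562], [323.3999938964844, 250.5]]
side board 4600.0 [[357.5, 77.30000305175781], [360.8999938964844, -3.700000047683716], [456.5, 0.30000001192092896], [453.0, 81.4000015258789]]
```

View pics/tz.png

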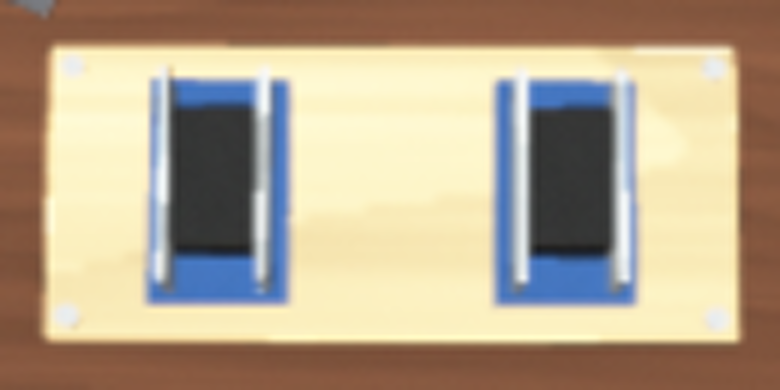

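View pics/sz.png

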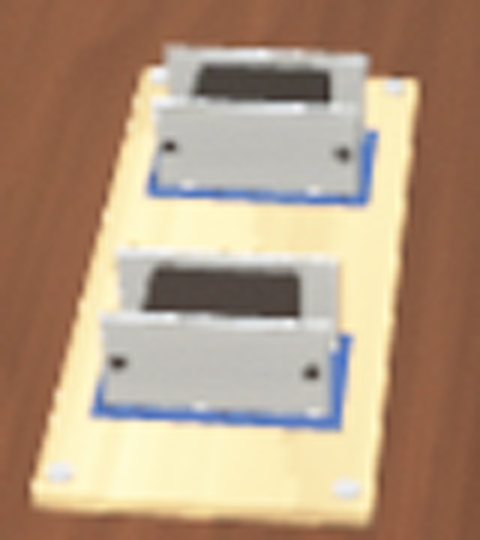

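```bash
python3 - <<'E'
import pickle
from h import *
T,S=pickle.load(open("c0.pkl","rb"))
tp=lambda u,v:(262+(u+.5)/6-.5,155+(v+.5)/6-.5)
sp=lambda u,v:(262+(u+.5)/6-.5,160+(v+.5)/6-.5)
P={"Bfl":((50,46),(145,68)),"Bfr":((737,50),None),"Bnl":((43,340),None),"Bnr":((740,343),None),
"L front far top":((159,68),(101,314)),"L front near":((154,288),(338,322)),"L rear far":((262,68),(118,247)),"L rear near":((260,289),(340,258)),
"R front far":((516,73),(156,100)),"R front near":((513,289),(362,108)),"R rear far":((622,71),(167,46)),"R rear near":((623,287),(368,57))}
for k,(a,b) in P.items():
    if k[0]=="B": print(k,plane(T,[tp(*a)],.01).round(4)); continue
    x,r=tri([(e,d[0]) for e,d in (rays(T,[tp(*a)]),rays(S,[sp(*b)]))]); print(k,x.round(4),np.round(r,4), plane(T,[tp(*a)],.055).round(4))
for nm,q in (("Lblue",[(153,80),(288,82),(287,302),(147,302)]),("Rblue",[(497,80),(634,82),(634,303),(495,304)])):
    w=plane(T,[tp(*a) for a in q],.01); print(nm,w.round(4).tolist(),w.mean(0).round(4))
# trays
for nm,lo,hi in (("red",(0,150,90),(8,255,255)),("red2",(172,150,90),(180,255,255)),("green",(65,80,60),(85,255,255))):
    hsv=cv2.cvtColor(T["frame"],cv2.COLOR_BGR2HSV)
    m=cv2.inRange(hsv,lo,hi);k=max(cv2.findContours(m,cv2.RETR_EXTERNAL,cv2.CHAIN_APPROX_NONE)[0],key=cv2.contourArea)
    b=cv2.boxPoints(cv2.minAreaRect(k));w=plane(T,b,.04);print(nm,b.round(1).tolist(),w.round(4).tolist(),w.mean(0))
E
```

```text
Bfl [[0.6121 0.1472 0.01  ]]
Bfr [[ 0.6181 -0.1533  0.01  ]]
Bnl [[0.4824 0.1441 0.01  ]]
Bnr [[ 0.4894 -0.1556  0.01  ]]
L front far top [0.5934 0.0945 0.0532] [0.0002 0.0002] [[0.5932 0.0944 0.055 ]]
L front near [0.5008 0.0926 0.0552] [0.0007 0.0007] [[0.5002 0.0926 0.055 ]]
L rear far [0.5944 0.0513 0.0534] [0.0003 0.0003] [[0.5943 0.0512 0.055 ]]
L rear near [0.5033 0.0489 0.0527] [0.002 0.002] [[0.5009 0.0488 0.055 ]]
R front far [ 0.5957 -0.0551  0.0536] [0.0004 0.0004] [[ 0.595  -0.0551  0.055 ]]
R front near [ 0.5053 -0.0557  0.0551] [0.0015 0.0015] [[ 0.5038 -0.0557  0.055 ]]
R rear far [ 0.5979 -0.0994  0.0533] [0.0005 0.0005] [[ 0.597  -0.0993  0.055 ]]
R rear near [ 0.5074 -0.1013  0.0521] [0.0011 0.0011] [[ 0.5059 -0.101   0.055 ]]
Lblue [[0.598, 0.1014, 0.01], [0.5987, 0.0423, 0.01], [0.5018, 0.0395, 0.01], [0.5001, 0.0999, 0.01]] [0.5497 0.0708 0.01  ]
Rblue [[0.602, -0.0489, 0.01], [0.6027, -0.1086, 0.01], [0.5055, -0.1099, 0.01], [0.5034, -0.0501, 0.01]] [ 0.5534 -0.0794  0.01  ]
red [[151.89999389648438, 163.60000610351562], [227.1999969482422, 158.1999969482422], [232.39999389648438, 231.6999969482422], [157.10000610351562, 237.10000610351562]] [[0.5938, 0.4467, 0.04], [0.6128, 0.2532, 0.04], [0.4251, 0.2284, 0.04], [0.4061, 0.417, 0.04]] [0.509456   0.33630621 0.04      ]Traceback (most recent call last):
  File "<stdin>", line 17, in <module>
ValueError: max() iterable argument is empty
```

```bash
cat >> h.py <<'E'
def go(target,yaw):
    from station import arm
    s=arm.get_state();M=R.from_rotvec(s["eef_rot"]).as_matrix()
    x=M[:,0];cur=np.arctan2(x[1],x[0]); dy=(yaw-cur+np.pi/2)%np.pi-np.pi/2
    off=M.T@(np.array(target)-s["tcp_pos"])
    print("t",round(s["time"],2),"pos",s["tcp_pos"].round(4),"z-axis",M[:,2].round(3),"jaw yaw",round(cur,3),"tool off",off.round(4),"turn about tool z",round(-dy,3),"q7",round(s["joint_positions"][6],2),"gap",round(s["finger_gap"],4),"F",s["contact_force"].round(1))
E
python3 -c "
from h import *
go([.5505,-.0785,.18],np.pi/2+.022)"
```

```text
t 0.25 pos [ 0.2654 -0.5656  0.2309] z-axis [-0.     0.001 -1.   ] jaw yaw -1.132 tool off [-0.3198 -0.465   0.0512] turn about tool z 0.417 q7 -0.15 gap 0.0856 F [-0.1 -0.2  0.1]
```

{"method": "arm_command", "body": {
  "motion": [
    {"offset": [-0.026, -0.038, 0]},
    {"offset": [-0.026, -0.038, 0]},
    {"offset": [-0.026, -0.038, 0.004]},
    {"offset": [-0.026, -0.038, 0.004]},
    {"offset": [-0.026, -0.038, 0.004]}
  ],
  "hand": -1
}}

```text
validation failed for argument at $.mo...
```

Turn seems to be required in each row.

{"method": "arm_command", "body": {
  "motion": [
    {"offset": [-0.026, -0.038, 0], "turn": 0},
    {"offset": [-0.026, -0.038, 0], "turn": 0},
    {"offset": [-0.026, -0.038, 0.004], "turn": 0},
    {"offset": [-0.026, -0.038, 0.004], "turn": 0},
    {"offset": [-0.026, -0.038, 0.004], "turn": 0}
  ],
  "hand": -1
}}

```text
time: 0.75
tcp_pos: [0.3829, -0.3658, 0.2193]
eef_rot: [2.651, -1.685, 0.001]
contact_force: [0.8, 0.9, 0.2]
finger_gap: 0.0855
```

{"method": "arm_command", "body": {
  "motion": [
    {"offset": [-0.026, -0.038, 0.004], "turn": 0},
    {"offset": [-0.026, -0.038, 0.004], "turn": 0},
    {"offset": [-0.026, -0.038, 0.004], "turn": 0},
    {"offset": [-0.026, -0.038, 0.004], "turn": 0},
    {"offset": [-0.026, -0.038, 0.004], "turn": 0}
  ]
}}

```text
time: 1.25
tcp_pos: [0.4997, -0.1674, 0.1993]
eef_rot: [2.651, -1.685, 0.001]
contact_force: [1.0, -0.1, -0.4]
finger_gap: 0.0854
```

```bash
python3 -c "
from h import *
go([.5505,-.0785,.18],np.pi/2+.022)"
```

```text
t 1.25 pos [ 0.4997 -0.1674  0.1993] z-axis [ 0. -0. -1.] jaw yaw -1.132 tool off [-0.0589 -0.0837  0.0193] turn about tool z 0.417 q7 -1.02 gap 0.0854 F [ 1.  -0.1 -0.4]
```

{"method": "arm_command", "body": {
  "motion": [
    {"offset": [0, 0, 0], "turn": 0.14},
    {"offset": [0, 0, 0], "turn": 0.14},
    {"offset": [0, 0, 0], "turn": 0.137},
    {"offset": [0, 0, 0], "turn": 0}
  ]
}}

```text
time: 1.65
tcp_pos: [0.4991, -0.1688, 0.1993]
eef_rot: [2.244, -2.199, 0.0]
contact_force: [-0.9, 0.5, -0.0]
finger_gap: 0.0855
```

```bash
python3 -c "
from h import *
go([.5505,-.0785,.18],np.pi/2+.022)"
```

```text
t 1.65 pos [ 0.4991 -0.1688  0.1993] z-axis [-0. -0. -1.] jaw yaw -1.551 tool off [-0.0892 -0.0532  0.0192] turn about tool z -0.002 q7 -1.38 gap 0.0855 F [-0.9  0.5 -0. ]
```

{"method": "arm_command", "body": {
  "motion": [
    {"offset": [-0.045, -0.0265, 0], "turn": 0},
    {"offset": [-0.044, -0.0265, 0], "turn": 0},
    {"offset": [0, 0, 0], "turn": 0},
    {"offset": [0, 0, 0], "turn": 0}
  ]
}}

```text
time: 2.05
tcp_pos: [0.5487, -0.0806, 0.1991]
eef_rot: [-2.253, 2.19, 0.001]
contact_force: [0.1, -0.4, 0.1]
finger_gap: 0.0858
```

```bash
python3 - <<'E'
from h import *
from station import arm
go([.5505,-.0785,.014],np.pi/2+.022)
s=arm.get_state();c=arm.camera("wrist");cv2.imwrite("pics/w1.png",c["frame"])
import pickle;pickle.dump((s,c),open("w1.pkl","wb"))
c0=np.array([.5505,-.0785]);ux=np.array([1,.022]);uy=np.array([-.022,1])
X=[[*(c0+a*.045*ux+b*.023*uy),.055] for a in(-1,1) for b in (-1,1)];print(proj(c,X,s).round(1))
E
```

```text
t 2.05 pos [ 0.5487 -0.0806  0.1991] z-axis [-0.  0. -1.] jaw yaw -1.542 tool off [-0.0019 -0.0019  0.1851] turn about tool z 0.006 q7 -1.56 gap 0.0858 F [ 0.1 -0.4  0.1]
[[343.1 222.4]
 [301.6 222.2]
 [345.1 140.1]
 [300.1 139.8]]
```

View pics/w1.png

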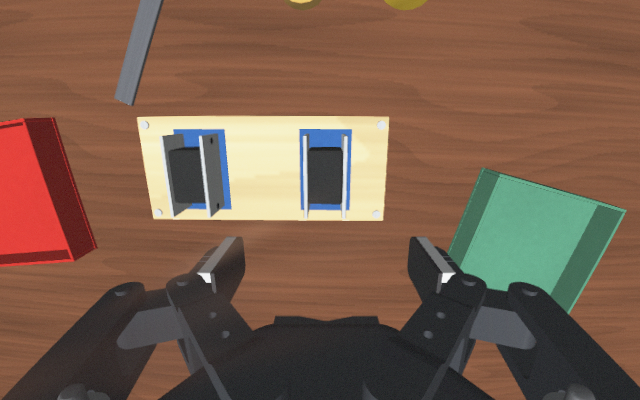

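The wrist view shows the right mount at columns 303-347, rows 137-219. That is within about 3 px of my prediction, so I put its centre at about (0.553, -0.0795), and the board sits square to the jaws. Descending now.

{"method": "arm_command", "body": {
  "motion": [
    {"offset": [-0.001, -0.004, 0.04], "turn": 0},
    {"offset": [0, 0, 0.04], "turn": 0},
    {"offset": [0, 0, 0.04], "turn": 0},
    {"offset": [0, 0, 0.02], "turn": 0},
    {"offset": [0, 0, 0], "turn": 0}
  ]
}}

```text
time: 2.6
tcp_pos: [0.5496, -0.0827, 0.0566]
eef_rot: [2.242, -2.195, -0.007]
contact_force: [-0.7, -0.7, -0.2]
finger_gap: 0.0857
```

```bash
python3 - <<'E'
from h import *
from station import arm
go([.553,-.0795,.014],np.pi/2+.022)
c=arm.camera("side");cv2.imwrite("pics/s2.png",cv2.resize(c["frame"][100:270,200:440],None,fx=3,fy=3))
E
```

```text
t 2.6 pos [ 0.5496 -0.0827  0.0566] z-axis [-0.006 -0.    -1.   ] jaw yaw -1.55 tool off [-0.0031 -0.0037  0.0426] turn about tool z -0.001 q7 -1.63 gap 0.0857 F [-0.7 -0.7 -0.2]
```

View pics/s2.png

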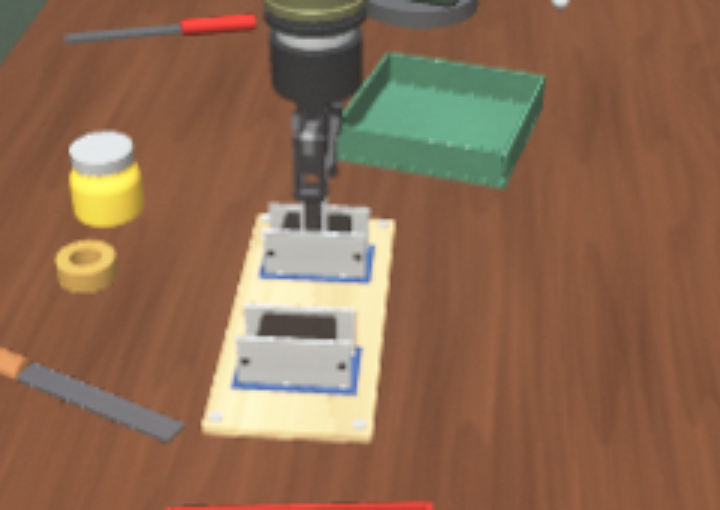

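```bash
python3 - <<'E'
from h import *
from station import arm
s=arm.get_state();c=arm.camera("side");M=R.from_rotvec(s["eef_rot"]).as_matrix()
X=[s["tcp_pos"]+M@np.array(v) for v in ([-.0427,0,-.013],[.0427,0,-.013])]
print(np.round(X,4),((proj(c,X)-[200,100])*3).round(0))
E
```

```text
[[ 0.5501 -0.0398  0.0715]
 [ 0.5519 -0.1251  0.0715]] [[313. 224.]
 [323. 172.]]
```

The front fingertip appears at (312,228) and I predicted (313,224), so the calibration holds. Continuing down.

{"method": "arm_command", "body": {
  "motion": [
    {"offset": [-0.002, -0.003, 0.02], "turn": 0},
    {"offset": [0, 0, 0.02], "turn": 0},
    {"offset": [0, 0, 0.002], "turn": 0},
    {"offset": [0, 0, 0], "turn": 0}
  ]
}}

```text
time: 3.1
tcp_pos: [0.5558, -0.0794, 0.0185]
eef_rot: [-2.245, 2.197, -0.002]
contact_force: [0.3, 0.6, 0.3]
finger_gap: 0.0854
```

```bash
python3 - <<'E'
from h import *
go([.553,-.0795,.014],np.pi/2+.022)
E
```

```text
t 3.1 pos [ 0.5558 -0.0794  0.0185] z-axis [ 0.001 -0.    -1.   ] jaw yaw -1.549 tool off [0.0001 0.0028 0.0045] turn about tool z -0.0 q7 -1.65 gap 0.0854 F [0.3 0.6 0.3]
```

Now I close at this height, 4 mm further down.

{"method": "arm_command", "body": {
  "motion": [
    {"offset": [0, 0.002, 0.003], "turn": 0},
    {"offset": [0, 0, 0], "turn": 0},
    {"offset": [0, 0, 0], "turn": 0},
    {"offset": [0, 0, 0], "turn": 0},
    {"offset": [0, 0, 0], "turn": 0}
  ],
  "hand": 1
}}

```text
time: 3.6
tcp_pos: [0.5537, -0.0791, 0.0154]
eef_rot: [-2.245, 2.197, -0.002]
contact_force: [-1.4, 0.1, 6.7]
finger_gap: 0.0433
```

{"method": "arm_command", "body": {
  "motion": [
    {"offset": [0, 0, 0], "turn": 0},
    {"offset": [0, 0, 0], "turn": 0},
    {"offset": [0, 0, 0], "turn": 0},
    {"offset": [0, 0, 0], "turn": 0},
    {"offset": [0, 0, 0], "turn": 0}
  ]
}}

```text
time: 4.1
tcp_pos: [0.5537, -0.0791, 0.0154]
eef_rot: [-2.245, 2.197, -0.002]
contact_force: [-2.0, -0.2, 7.7]
finger_gap: 0.0432
```

```bash
python3 - <<'E'
from h import *
from station import arm
go([.553,-.0795,.014],np.pi/2+.022)
c=arm.camera("side");cv2.imwrite("pics/s3.png",cv2.resize(c["frame"][140:260,240:360],None,fx=5,fy=5))
E
```

```text
t 4.1 pos [ 0.5537 -0.0791  0.0154] z-axis [ 0.001 -0.    -1.   ] jaw yaw -1.549 tool off [0.0004 0.0007 0.0014] turn about tool z -0.0 q7 -1.65 gap 0.0432 F [-2.  -0.2  7.7]
```

View pics/s3.png

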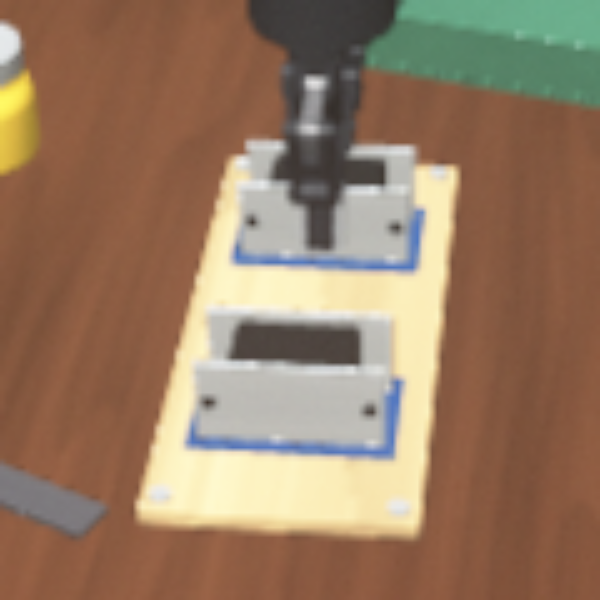

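The squeezed right mount measures 43.2 mm and stays there, so it is firm. Next I release it and squeeze the left one.

{"method": "arm_command", "body": {
  "motion": [
    {"offset": [0, 0, 0], "turn": 0},
    {"offset": [0, 0, 0], "turn": 0},
    {"offset": [0, 0, 0], "turn": 0},
    {"offset": [0, 0, 0], "turn": 0},
    {"offset": [0, 0, 0], "turn": 0}
  ],
  "hand": -1
}}

```text
time: 4.65
tcp_pos: [0.5532, -0.0788, 0.0142]
eef_rot: [2.245, -2.197, -0.0]
contact_force: [0.5, 0.0, -0.3]
finger_gap: 0.0853
```

{"method": "arm_command", "body": {
  "motion": [
    {"offset": [0, 0, -0.03], "turn": 0},
    {"offset": [0, 0, -0.05], "turn": 0},
    {"offset": [0, 0, -0.02], "turn": 0},
    {"offset": [0, 0, 0], "turn": 0}
  ]
}}

```text
time: 5.05
tcp_pos: [0.5553, -0.079, 0.1176]
eef_rot: [-2.243, 2.195, -0.008]
contact_force: [0.6, 0.7, -0.4]
finger_gap: 0.0851
```

```bash
python3 - <<'E'
from h import *
go([.5495,.0715,.115],np.pi/2+.022)
E
```

```text
t 5.05 pos [ 0.5553 -0.079   0.1176] z-axis [ 0.006 -0.001 -1.   ] jaw yaw -1.549 tool off [-0.1506  0.0026  0.0025] turn about tool z -0.0 q7 -1.61 gap 0.0851 F [ 0.6  0.7 -0.4]
```

{"method": "arm_command", "body": {
  "motion": [
    {"offset": [-0.04, 0, 0], "turn": 0},
    {"offset": [-0.04, 0, 0], "turn": 0},
    {"offset": [-0.04, 0, 0], "turn": 0},
    {"offset": [-0.03, 0, 0], "turn": 0},
    {"offset": [0, 0, 0], "turn": 0}
  ]
}}

```text
time: 5.55
tcp_pos: [0.549, 0.0771, 0.1133]
eef_rot: [-2.253, 2.188, 0.005]
contact_force: [0.4, -0.3, 0.4]
finger_gap: 0.0857
```

```bash
python3 - <<'E'
from h import *
from station import arm
go([.5495,.0715,.015],np.pi/2+.022)
s=arm.get_state();c=arm.camera("wrist");cv2.imwrite("pics/w4.png",c["frame"])
c0=np.array([.5495,.0715]);ux=np.array([1,.022]);uy=np.array([-.022,1])
X=[[*(c0+a*.045*ux+b*.023*uy),.055] for a in(-1,1) for b in (-1,1)];print(proj(c,X,s).round(1))
E
```

```text
t 5.55 pos [0.549  0.0771 0.1133] z-axis [-0.001  0.003 -1.   ] jaw yaw -1.542 tool off [ 0.0059 -0.0005  0.0983] turn about tool z 0.007 q7 -1.88 gap 0.0857 F [ 0.4 -0.3  0.4]
[[358.8 263. ]
 [302.2 262.6]
 [363.7 151.9]
 [300.2 151.4]]
```

View pics/w4.png

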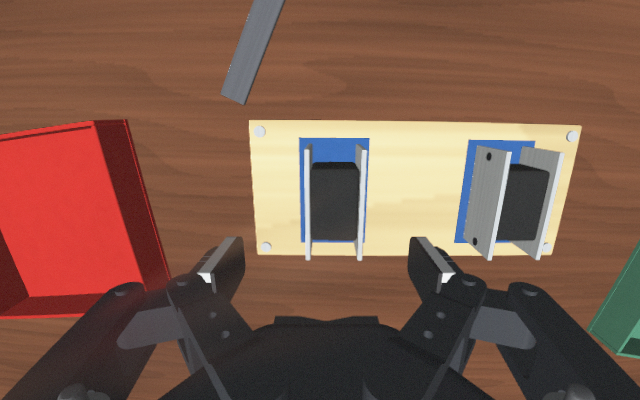

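The left mount is at columns 305-367, rows 147-260, within about 3 px of prediction. Descending.

{"method": "arm_command", "body": {
  "motion": [
    {"offset": [0, 0, 0], "turn": 0},
    {"offset": [0, 0, 0.03], "turn": 0},
    {"offset": [0, 0, 0.01], "turn": 0},
    {"offset": [0, 0, 0], "turn": 0},
    {"offset": [0, 0, 0], "turn": 0}
  ]
}}

```text
time: 6.1
tcp_pos: [0.5501, 0.0703, 0.0744]
eef_rot: [2.244, -2.198, -0.0]
contact_force: [0.5, 0.3, 0.6]
finger_gap: 0.0856
```

```bash
python3 - <<'E'
from h import *
go([.551,.0705,.0145],np.pi/2+.022)
E
```

```text
t 6.1 pos [0.5501 0.0703 0.0744] z-axis [-0. -0. -1.] jaw yaw -1.55 tool off [-0.0002 -0.0009  0.0599] turn about tool z -0.001 q7 -1.9 gap 0.0856 F [0.5 0.3 0.6]
```

{"method": "arm_command", "body": {
  "motion": [
    {"offset": [0, 0, 0.03], "turn": 0},
    {"offset": [0, 0, 0.02], "turn": 0},
    {"offset": [0, 0, 0.01], "turn": 0},
    {"offset": [0, 0, 0], "turn": 0},
    {"offset": [0, 0, 0], "turn": 0}
  ]
}}

```text
time: 6.6
tcp_pos: [0.5506, 0.0712, 0.0152]
eef_rot: [-2.245, 2.197, -0.001]
contact_force: [0.2, 0.7, 0.6]
finger_gap: 0.0858
```

{"method": "arm_command", "body": {
  "motion": [
    {"offset": [0, 0, 0], "turn": 0},
    {"offset": [0, 0, 0], "turn": 0},
    {"offset": [0, 0, 0], "turn": 0},
    {"offset": [0, 0, 0], "turn": 0},
    {"offset": [0, 0, 0], "turn": 0}
  ],
  "hand": 1
}}

```text
time: 7.1
tcp_pos: [0.551, 0.0713, 0.0158]
eef_rot: [-2.244, 2.196, -0.003]
contact_force: [-0.8, -1.0, 11.3]
finger_gap: 0.0347
```

{"method": "arm_command", "body": {
  "motion": [
    {"offset": [0, 0, 0], "turn": 0},
    {"offset": [0, 0, 0], "turn": 0},
    {"offset": [0, 0, 0], "turn": 0},
    {"offset": [0, 0, 0], "turn": 0},
    {"offset": [0, 0, 0], "turn": 0}
  ]
}}

```text
time: 7.6
tcp_pos: [0.551, 0.0712, 0.0158]
eef_rot: [-2.244, 2.196, -0.003]
contact_force: [-1.6, -0.9, 11.6]
finger_gap: 0.0343
```

```bash
python3 - <<'E'
from h import *
from station import arm
go([.551,.0705,.0145],np.pi/2+.022)
c=arm.camera("side");cv2.imwrite("pics/s5.png",cv2.resize(c["frame"][140:260,240:360],None,fx=5,fy=5))
E
```

```text
t 7.6 pos [0.551  0.0712 0.0158] z-axis [ 0.003  0.    -1.   ] jaw yaw -1.549 tool off [0.0007 0.     0.0013] turn about tool z -0.0 q7 -1.93 gap 0.0343 F [-1.6 -0.9 11.6]
```

View pics/s5.png

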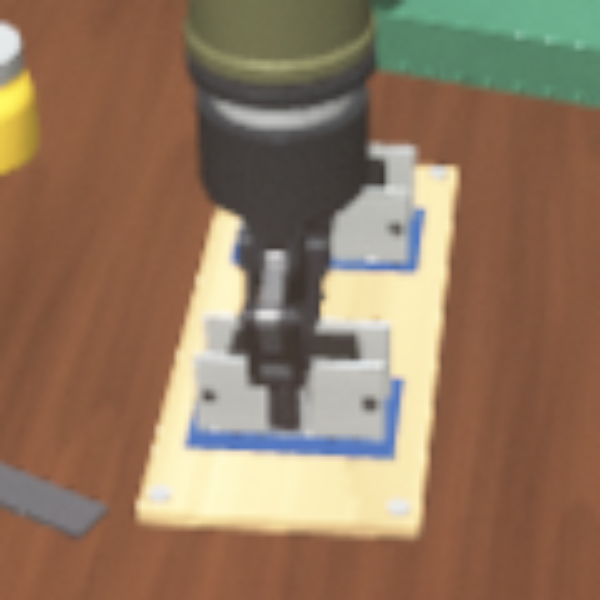

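The left mount squeezes to 34.3 mm, against about 36 mm stated for the soft one, so it is soft and goes to the red tray. Lifting it.

{"method": "arm_command", "body": {
  "motion": [
    {"offset": [0, 0, -0.01], "turn": 0},
    {"offset": [0, 0, -0.02], "turn": 0},
    {"offset": [0, 0, -0.03], "turn": 0},
    {"offset": [0, 0, -0.03], "turn": 0},
    {"offset": [0, 0, -0.02], "turn": 0}
  ]
}}

```text
time: 8.15
tcp_pos: [0.5502, 0.0712, 0.1265]
eef_rot: [-2.245, 2.196, -0.001]
contact_force: [1.2, 1.1, -2.3]
finger_gap: 0.0345
```

```bash
python3 - <<'E'
from h import *
from station import arm
go([.512,.336,.125],np.pi/2+.022)
c=arm.camera("side");cv2.imwrite("pics/s6.png",cv2.resize(c["frame"][80:360,200:440],None,fx=2,fy=2))
E
```

```text
t 8.15 pos [0.5502 0.0712 0.1265] z-axis [ 0.001  0.    -1.   ] jaw yaw -1.549 tool off [-0.2656  0.0324  0.0016] turn about tool z -0.0 q7 -1.88 gap 0.0345 F [ 1.2  1.1 -2.3]
```

View pics/s6.png

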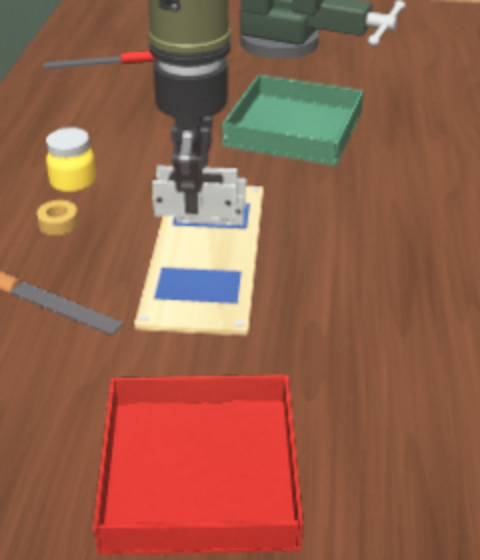

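The mount is lifted, hanging level at (198,195). I'll cross-check the red tray's centre with the side view while carrying.

{"method": "arm_command", "body": {
  "motion": [
    {"offset": [-0.03, 0.004, 0], "turn": 0},
    {"offset": [-0.045, 0.005, 0], "turn": 0},
    {"offset": [-0.045, 0.006, 0], "turn": 0},
    {"offset": [-0.045, 0.006, 0], "turn": 0},
    {"offset": [-0.045, 0.006, 0], "turn": 0}
  ]
}}

```text
time: 8.7
tcp_pos: [0.5174, 0.2818, 0.1237]
eef_rot: [2.244, -2.197, -0.0]
contact_force: [0.4, 0.9, -3.4]
finger_gap: 0.0345
```

{"method": "arm_command", "body": {
  "motion": [
    {"offset": [-0.035, 0.004, 0], "turn": 0},
    {"offset": [-0.02, 0.001, 0], "turn": 0},
    {"offset": [0, 0, 0], "turn": 0},
    {"offset": [0, 0, 0], "turn": 0}
  ]
}}

```text
time: 9.1
tcp_pos: [0.5116, 0.3351, 0.1234]
eef_rot: [2.245, -2.195, 0.0]
contact_force: [-0.1, -0.8, -2.9]
finger_gap: 0.0344
```

```bash
python3 - <<'E'
from h import *
from station import arm
go([.512,.336,.0115],np.pi/2+.022)
c=arm.camera("side");T=arm.camera("top")
cv2.imwrite("pics/s7.png",c["frame"]);cv2.imwrite("pics/t7.png",T["frame"])
rim=np.array([(255,270),(346,270),(349,346),(249,347)],float)  # rough, from view
print(plane(c,rim,.04).round(3).tolist(),plane(c,rim,.04).mean(0).round(3), proj(c,[[.51,.336,.04]]))
E
```

```text
t 9.1 pos [0.5116 0.3351 0.1234] z-axis [-0.001 -0.001 -1.   ] jaw yaw -1.548 tool off [-0.0011 -0.0006  0.1119] turn about tool z 0.001 q7 -2.31 gap 0.0344 F [-0.1 -0.8 -2.9]
[[0.61, 0.27, 0.04], [0.428, 0.251, 0.04], [0.413, 0.43, 0.04], [0.581, 0.45, 0.04]] [0.508 0.35  0.04 ] [[299.77041285 299.19446059]]
```

View pics/s7.png

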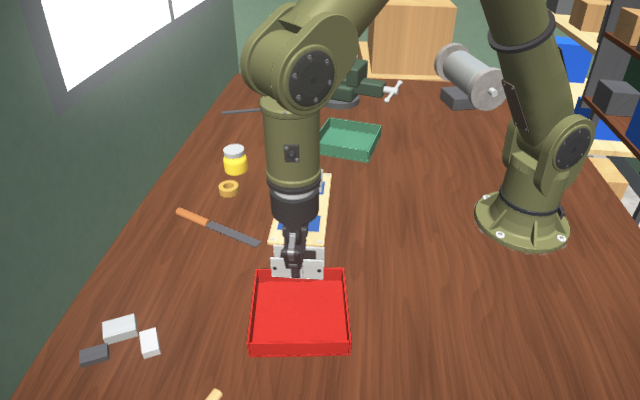

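View pics/t7.png

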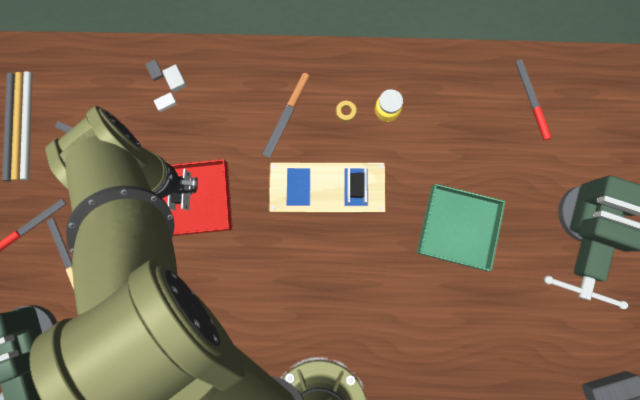

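Top and side give the red tray's centre as (0.509,0.336) and (0.508,0.350), so I'll nudge 7 mm in +y and lower.

{"method": "arm_command", "body": {
  "motion": [
    {"offset": [-0.007, 0, 0.02], "turn": 0},
    {"offset": [0, 0, 0.03], "turn": 0},
    {"offset": [0, 0, 0.03], "turn": 0},
    {"offset": [0, 0, 0.01], "turn": 0},
    {"offset": [0, 0, 0], "turn": 0}
  ]
}}

```text
time: 9.7
tcp_pos: [0.5117, 0.3406, 0.033]
eef_rot: [2.241, -2.196, -0.0]
contact_force: [0.4, -0.9, -2.7]
finger_gap: 0.034
```

```bash
python3 - <<'E'
from h import *
from station import arm
go([.511,.342,.011],np.pi/2+.022)
c=arm.camera("side")
cv2.imwrite("pics/s8.png",cv2.resize(c["frame"][200:370,210:390],None,fx=3,fy=3))
E
```

```text
t 9.7 pos [0.5117 0.3406 0.033 ] z-axis [-0.003 -0.002 -1.   ] jaw yaw -1.551 tool off [-0.0015  0.0006  0.022 ] turn about tool z -0.002 q7 -2.36 gap 0.034 F [ 0.4 -0.9 -2.7]
```

View pics/s8.png

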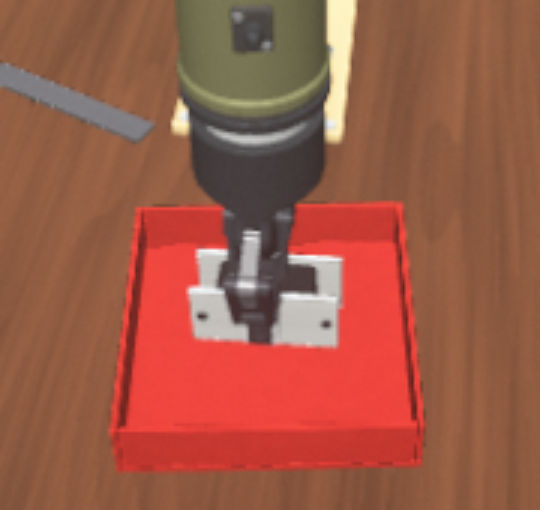

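The mount is inside the tray, above the floor. Lowering the last part gently.

{"method": "arm_command", "body": {
  "motion": [
    {"offset": [0, 0, 0.01], "turn": 0},
    {"offset": [0, 0, 0.006], "turn": 0},
    {"offset": [0, 0, 0.004], "turn": 0},
    {"offset": [0, 0, 0], "turn": 0},
    {"offset": [0, 0, 0], "turn": 0}
  ]
}}

```text
time: 10.25
tcp_pos: [0.5121, 0.3424, 0.0145]
eef_rot: [-2.246, 2.197, -0.0]
contact_force: [-1.1, 0.4, -3.1]
finger_gap: 0.0344
```

{"method": "arm_command", "body": {
  "motion": [
    {"offset": [0, 0, 0.001], "turn": 0},
    {"offset": [0, 0, 0], "turn": 0}
  ]
}}

```text
time: 10.45
tcp_pos: [0.5121, 0.3424, 0.0134]
eef_rot: [-2.245, 2.197, -0.0]
contact_force: [-0.3, 0.4, -3.4]
finger_gap: 0.0343
```

{"method": "arm_command", "body": {
  "motion": [
    {"offset": [0, 0, 0.002], "turn": 0},
    {"offset": [0, 0, 0], "turn": 0}
  ]
}}

```text
time: 10.65
tcp_pos: [0.512, 0.3423, 0.0111]
eef_rot: [2.245, -2.197, -0.0]
contact_force: [-0.5, -0.1, -2.8]
finger_gap: 0.0344
```

{"method": "arm_command", "body": {
  "motion": [
    {"offset": [0, 0, 0.002], "turn": 0},
    {"offset": [0, 0, 0], "turn": 0}
  ]
}}

```text
time: 10.85
tcp_pos: [0.5122, 0.3424, 0.0099]
eef_rot: [-2.245, 2.197, -0.0]
contact_force: [-1.2, -1.3, 4.1]
finger_gap: 0.0346
```

The force changes from -3 to +4 N, so the mount is on the floor at TCP z of about 10 mm, as expected. Releasing.

{"method": "arm_command", "body": {
  "motion": [
    {"offset": [0, 0, 0], "turn": 0},
    {"offset": [0, 0, 0], "turn": 0},
    {"offset": [0, 0, 0], "turn": 0},
    {"offset": [0, 0, 0], "turn": 0},
    {"offset": [0, 0, 0], "turn": 0}
  ],
  "hand": -1
}}

```text
time: 11.35
tcp_pos: [0.5122, 0.3424, 0.0093]
eef_rot: [-2.245, 2.197, 0.0]
contact_force: [0.3, 0.3, -0.1]
finger_gap: 0.0856
```

{"method": "arm_command", "body": {
  "motion": [
    {"offset": [0, 0, -0.02], "turn": 0},
    {"offset": [0, 0, -0.04], "turn": 0},
    {"offset": [0, 0, -0.045], "turn": 0},
    {"offset": [0, 0, -0.02], "turn": 0},
    {"offset": [0, 0, 0], "turn": 0}
  ]
}}

```text
time: 11.85
tcp_pos: [0.5138, 0.3436, 0.1381]
eef_rot: [-2.24, 2.193, -0.002]
contact_force: [-0.3, 0.5, 0.7]
finger_gap: 0.0853
```

```bash
python3 - <<'E'
from h import *
from station import arm
go([.553,-.079,.13],np.pi/2+.022)
c=arm.camera("side")
cv2.imwrite("pics/s9.png",cv2.resize(c["frame"][150:370,210:390],None,fx=2.5,fy=2.5))
E
```

```text
t 11.85 pos [0.5138 0.3436 0.1381] z-axis [ 0.006  0.004 -1.   ] jaw yaw -1.549 tool off [ 0.4234 -0.03    0.0067] turn about tool z -0.0 q7 -2.32 gap 0.0853 F [-0.3  0.5  0.7]
```

View pics/s9.png

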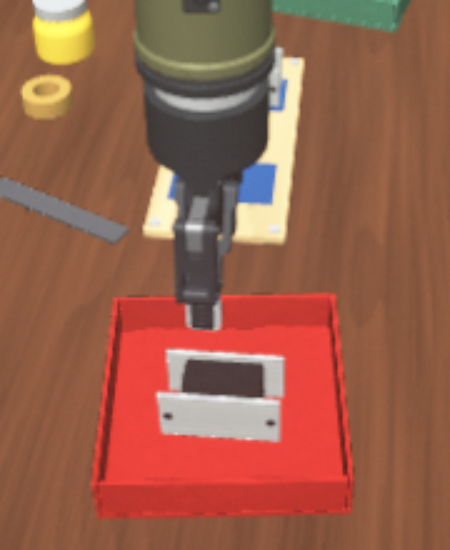

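The soft mount stands upright in the red tray around (222,400). Going back to the right mount.

{"method": "arm_command", "body": {
  "motion": [
    {"offset": [0.044, -0.004, 0], "turn": 0},
    {"offset": [0.044, -0.003, 0], "turn": 0},
    {"offset": [0.044, -0.003, 0], "turn": 0},
    {"offset": [0.044, -0.003, 0], "turn": 0},
    {"offset": [0.044, -0.003, 0], "turn": 0}
  ]
}}

```text
time: 12.4
tcp_pos: [0.5319, 0.1207, 0.1327]
eef_rot: [2.244, -2.195, -0.002]
contact_force: [0.9, 0.1, 0.0]
finger_gap: 0.0855
```

{"method": "arm_command", "body": {
  "motion": [
    {"offset": [0.044, -0.003, 0], "turn": 0},
    {"offset": [0.044, -0.003, 0], "turn": 0},
    {"offset": [0.044, -0.003, 0], "turn": 0},
    {"offset": [0.044, -0.003, 0], "turn": 0},
    {"offset": [0.025, -0.003, 0], "turn": 0}
  ]
}}

```text
time: 12.9
tcp_pos: [0.5509, -0.0825, 0.1326]
eef_rot: [2.239, -2.2, -0.002]
contact_force: [0.0, -0.8, -0.4]
finger_gap: 0.0853
```

{"method": "arm_command", "body": {
  "motion": [
    {"offset": [0, 0, 0], "turn": 0},
    {"offset": [0, 0, 0], "turn": 0},
    {"offset": [0, 0, 0], "turn": 0}
  ]
}}

```text
time: 13.2
tcp_pos: [0.5518, -0.0762, 0.1335]
eef_rot: [2.247, -2.195, -0.003]
contact_force: [-0.0, 0.3, -0.9]
finger_gap: 0.0854
```

```bash
python3 - <<'E'
from h import *
from station import arm
go([.5525,-.079,.0145],np.pi/2+.022)
s=arm.get_state();c=arm.camera("wrist");cv2.imwrite("pics/w10.png",c["frame"])
c0=np.array([.5525,-.079]);ux=np.array([1,.022]);uy=np.array([-.022,1])
X=[[*(c0+a*.045*ux+b*.023*uy),.055] for a in(-1,1) for b in (-1,1)];print(proj(c,X,s).round(1))
E
```

```text
t 13.2 pos [ 0.5518 -0.0762  0.1335] z-axis [-0.002  0.001 -1.   ] jaw yaw -1.547 tool off [ 0.0029 -0.0009  0.119 ] turn about tool z 0.002 q7 -1.6 gap 0.0854 F [-0.   0.3 -0.9]
[[353.2 250.8]
 [301.1 250.8]
 [356.4 148.1]
 [298.5 148. ]]
```

View pics/w10.png

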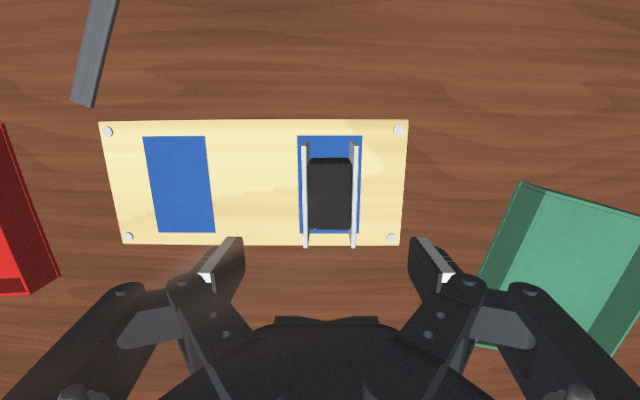

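The mount is at columns 302-358, rows 142-248, as expected. I'm shifting 3 mm and descending.

{"method": "arm_command", "body": {
  "motion": [
    {"offset": [0.002, -0.001, 0.03], "turn": 0},
    {"offset": [0, 0, 0.03], "turn": 0},
    {"offset": [0, 0, 0.01], "turn": 0},
    {"offset": [0, 0, 0], "turn": 0},
    {"offset": [0, 0, 0], "turn": 0}
  ]
}}

```text
time: 13.75
tcp_pos: [0.5539, -0.0792, 0.0651]
eef_rot: [-2.246, 2.195, -0.001]
contact_force: [0.9, -0.1, 0.3]
finger_gap: 0.0855
```

```bash
python3 - <<'E'
from h import *
go([.5525,-.079,.0145],np.pi/2+.022)
E
```

```text
t 13.75 pos [ 0.5539 -0.0792  0.0651] z-axis [ 0.001  0.    -1.   ] jaw yaw -1.548 tool off [-0.0002  0.0014  0.0506] turn about tool z 0.001 q7 -1.63 gap 0.0855 F [ 0.9 -0.1  0.3]
```

{"method": "arm_command", "body": {
  "motion": [
    {"offset": [0, 0, 0.02], "turn": 0},
    {"offset": [0, 0, 0.02], "turn": 0},
    {"offset": [0, 0, 0.01], "turn": 0},
    {"offset": [0, 0, 0], "turn": 0},
    {"offset": [0, 0, 0], "turn": 0}
  ]
}}

```text
time: 14.25
tcp_pos: [0.5539, -0.0798, 0.0152]
eef_rot: [-2.245, 2.196, -0.001]
contact_force: [-1.0, 0.6, 0.6]
finger_gap: 0.0855
```

{"method": "arm_command", "body": {
  "motion": [
    {"offset": [0, 0, 0], "turn": 0},
    {"offset": [0, 0, 0], "turn": 0},
    {"offset": [0, 0, 0], "turn": 0},
    {"offset": [0, 0, 0], "turn": 0},
    {"offset": [0, 0, 0], "turn": 0}
  ],
  "hand": 1
}}

```text
time: 14.75
tcp_pos: [0.5538, -0.0798, 0.0153]
eef_rot: [-2.245, 2.196, -0.002]
contact_force: [-0.4, 1.0, 7.2]
finger_gap: 0.0432
```

{"method": "arm_command", "body": {
  "motion": [
    {"offset": [0, 0, 0], "turn": 0},
    {"offset": [0, 0, 0], "turn": 0},
    {"offset": [0, 0, -0.01], "turn": 0},
    {"offset": [0, 0, -0.02], "turn": 0},
    {"offset": [0, 0, -0.03], "turn": 0}
  ]
}}

```text
time: 15.25
tcp_pos: [0.5518, -0.0798, 0.0739]
eef_rot: [2.244, -2.195, -0.005]
contact_force: [1.3, 0.4, -3.1]
finger_gap: 0.0431
```

{"method": "arm_command", "body": {
  "motion": [
    {"offset": [0, 0, -0.03], "turn": 0},
    {"offset": [0, 0, -0.02], "turn": 0},
    {"offset": [0, 0, 0], "turn": 0}
  ]
}}

```text
time: 15.55
tcp_pos: [0.5547, -0.0801, 0.1273]
eef_rot: [-2.243, 2.195, -0.006]
contact_force: [0.6, -1.0, -3.5]
finger_gap: 0.043
```

```bash
python3 - <<'E'
from h import *
from station import arm
go([.454,-.342,.125],np.pi/2+.022)
c=arm.camera("side");T=arm.camera("top")
cv2.imwrite("pics/s11.png",cv2.resize(c["frame"][80:260,220:420],None,fx=3,fy=3))
cv2.imwrite("pics/t11.png",cv2.resize(T["frame"][170:290,400:520],None,fx=4,fy=4))
E
```

```text
t 15.55 pos [ 0.5547 -0.0801  0.1273] z-axis [ 0.005 -0.001 -1.   ] jaw yaw -1.549 tool off [0.2597 0.1064 0.0019] turn about tool z -0.0 q7 -1.6 gap 0.043 F [ 0.6 -1.  -3.5]
```

View pics/s11.png

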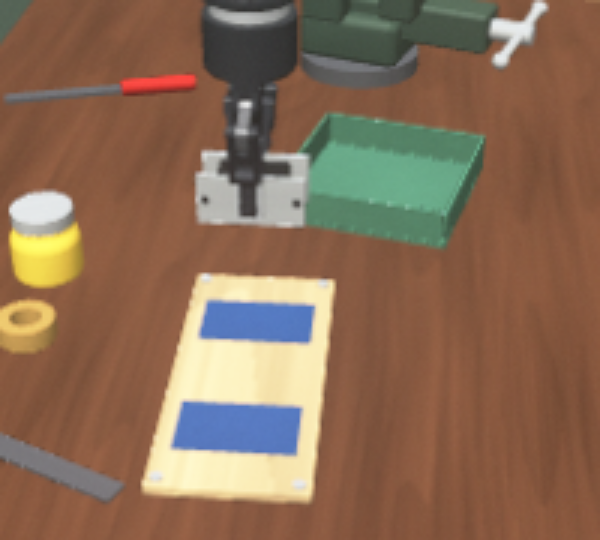

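View pics/t11.png

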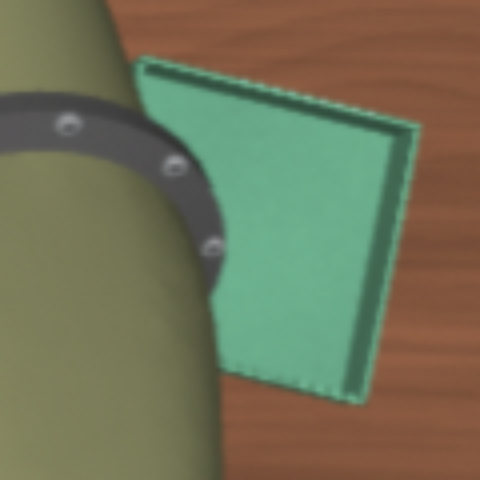

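```bash
python3 - <<'E'
import pickle
from h import *
T,S=pickle.load(open("c0.pkl","rb"))
q=[(400+(u+.5)/4-.5,170+(v+.5)/4-.5) for u,v in((138,62),(418,128),(365,402))]
w=plane(T,q,.04);print(w.round(4).tolist(),((w[0]+w[2])/2).round(4),np.linalg.norm(w[0]-w[1]),np.linalg.norm(w[1]-w[2]))
s=[(220+(u+.5)/3-.5,80+(v+.5)/3-.5) for u,v in((330,117),(484,137),(446,212))]
w=plane(S,s,.04);print(w.round(4).tolist(),"near corner",w[2])
go([.454,-.342,.125],np.pi/2-.25)
E
```

```text
[[0.5568, -0.2749, 0.04], [0.5195, -0.4499, 0.04], [0.3488, -0.4121, 0.04]] [ 0.4528 -0.3435  0.04  ] 0.17889231254304305 0.17484905431597722
[[0.5179, -0.4326, 0.04], [0.3492, -0.4021, 0.04], [0.3885, -0.2357, 0.04]] near corner [ 0.38845871 -0.23574536  0.04      ]
t 15.65 pos [ 0.5529 -0.08    0.1241] z-axis [-0. -0. -1.] jaw yaw -1.549 tool off [ 0.2598  0.1045 -0.0009] turn about tool z 0.272 q7 -1.6 gap 0.0432 F [-0.   0.5 -2.6]
```

The top view's rim corners give sides of 179 and 175 mm and a centre of (0.453,-0.343). The side view agrees to within about 1 cm. Carrying the mount there.

{"method": "arm_command", "body": {
  "motion": [
    {"offset": [0.025, 0.01, 0], "turn": 0},
    {"offset": [0.04, 0.016, 0], "turn": 0},
    {"offset": [0.045, 0.018, 0], "turn": 0},
    {"offset": [0.045, 0.018, 0], "turn": 0},
    {"offset": [0.045, 0.018, 0], "turn": 0}
  ]
}}

```text
time: 16.15
tcp_pos: [0.4758, -0.2826, 0.1224]
eef_rot: [2.245, -2.196, -0.005]
contact_force: [-0.1, 0.4, -4.1]
finger_gap: 0.0432
```

{"method": "arm_command", "body": {
  "motion": [
    {"offset": [0.04, 0.016, 0], "turn": 0},
    {"offset": [0.02, 0.008, 0], "turn": 0},
    {"offset": [0, 0, 0], "turn": 0.135},
    {"offset": [0, 0, 0], "turn": 0.135},
    {"offset": [0, 0, 0], "turn": 0}
  ]
}}

```text
time: 16.65
tcp_pos: [0.4539, -0.3416, 0.1224]
eef_rot: [1.926, -2.481, -0.005]
contact_force: [-0.7, -0.1, -3.7]
finger_gap: 0.0432
```

```bash
python3 - <<'E'
from h import *
from station import arm
go([.454,-.342,.0105],np.pi/2-.25)
c=arm.camera("wrist");T=arm.camera("top")
cv2.imwrite("pics/w12.png",c["frame"])
cv2.imwrite("pics/t12.png",cv2.resize(T["frame"][150:300,370:550],None,fx=3,fy=3))
E
```

```text
t 16.65 pos [ 0.4539 -0.3416  0.1224] z-axis [-0.003  0.002 -1.   ] jaw yaw -1.821 tool off [ 0.0005 -0.0005  0.1119] turn about tool z -0.001 q7 -1.32 gap 0.0432 F [-0.7 -0.1 -3.7]
```

View pics/w12.png

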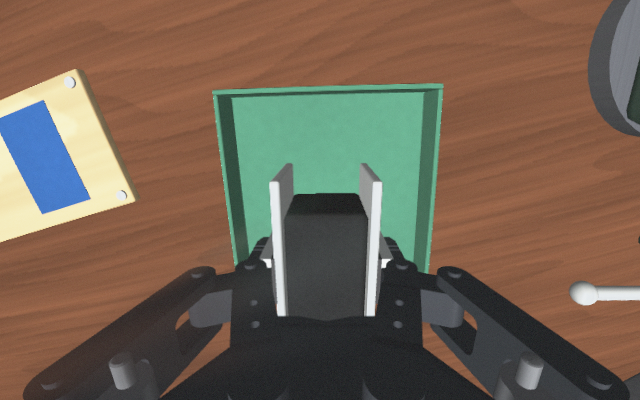

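The mount (columns 272-380) is centred over the green tray (columns 215-442) and square to it. Lowering.

{"method": "arm_command", "body": {
  "motion": [
    {"offset": [0, 0, 0.02], "turn": 0},
    {"offset": [0, 0, 0.03], "turn": 0},
    {"offset": [0, 0, 0.03], "turn": 0},
    {"offset": [0, 0, 0.01], "turn": 0},
    {"offset": [0, 0, 0], "turn": 0}
  ]
}}

```text
time: 17.25
tcp_pos: [0.4541, -0.3411, 0.0327]
eef_rot: [1.932, -2.476, -0.006]
contact_force: [-0.1, 1.1, -3.4]
finger_gap: 0.0431
```

{"method": "arm_command", "body": {
  "motion": [
    {"offset": [0, 0, 0.01], "turn": 0},
    {"offset": [0, 0, 0.006], "turn": 0},
    {"offset": [0, 0, 0], "turn": 0},
    {"offset": [0, 0, 0], "turn": 0}
  ]
}}

```text
time: 17.65
tcp_pos: [0.4552, -0.3422, 0.0187]
eef_rot: [-1.93, 2.479, -0.001]
contact_force: [-0.4, -0.1, -3.4]
finger_gap: 0.043
```

{"method": "arm_command", "body": {
  "motion": [
    {"offset": [0, 0, 0.004], "turn": 0},
    {"offset": [0, 0, 0.002], "turn": 0},
    {"offset": [0, 0, 0], "turn": 0}
  ]
}}

```text
time: 17.95
tcp_pos: [0.4548, -0.342, 0.0121]
eef_rot: [1.929, -2.479, -0.001]
contact_force: [-0.1, 0.3, -2.7]
finger_gap: 0.0431
```

{"method": "arm_command", "body": {
  "motion": [
    {"offset": [0, 0, 0.002], "turn": 0},
    {"offset": [0, 0, 0], "turn": 0}
  ]
}}

```text
time: 18.15
tcp_pos: [0.4549, -0.342, 0.0101]
eef_rot: [1.929, -2.479, -0.001]
contact_force: [0.6, 0.2, -3.7]
finger_gap: 0.0429
```

{"method": "arm_command", "body": {
  "motion": [
    {"offset": [0, 0, 0.001], "turn": 0},
    {"offset": [0, 0, 0], "turn": 0}
  ]
}}

```text
time: 18.35
tcp_pos: [0.4551, -0.3421, 0.0094]
eef_rot: [-1.929, 2.479, -0.0]
contact_force: [0.8, -0.3, -2.4]
finger_gap: 0.043
```

{"method": "arm_command", "body": {
  "motion": [
    {"offset": [0, 0, 0.001], "turn": 0},
    {"offset": [0, 0, 0], "turn": 0}
  ]
}}

```text
time: 18.55
tcp_pos: [0.455, -0.3421, 0.0093]
eef_rot: [-1.929, 2.479, -0.001]
contact_force: [-2.9, 0.9, 8.2]
finger_gap: 0.043
```

The mount touches the floor (+8 N). Releasing and backing off.

{"method": "arm_command", "body": {
  "motion": [
    {"offset": [0, 0, 0], "turn": 0},
    {"offset": [0, 0, 0], "turn": 0},
    {"offset": [0, 0, 0], "turn": 0},
    {"offset": [0, 0, 0], "turn": 0},
    {"offset": [0, 0, 0], "turn": 0}
  ],
  "hand": -1
}}

```text
time: 19.05
tcp_pos: [0.455, -0.3421, 0.0082]
eef_rot: [-1.929, 2.479, 0.0]
contact_force: [0.6, 0.5, -0.1]
finger_gap: 0.0853
```

{"method": "arm_command", "body": {
  "motion": [
    {"offset": [0, 0, -0.02], "turn": 0},
    {"offset": [0, 0, -0.04], "turn": 0},
    {"offset": [0, 0, -0.045], "turn": 0},
    {"offset": [0, 0, -0.04], "turn": 0},
    {"offset": [0, 0, -0.02], "turn": 0}
  ]
}}

```text
time: 19.55
tcp_pos: [0.4561, -0.3428, 0.1771]
eef_rot: [-1.928, 2.478, -0.007]
contact_force: [0.3, -0.4, 0.1]
finger_gap: 0.086
```

{"method": "arm_command", "body": {
  "motion": [
    {"offset": [-0.04, 0, 0], "turn": 0},
    {"offset": [-0.04, 0, 0], "turn": 0},
    {"offset": [-0.04, 0, 0], "turn": 0},
    {"offset": [-0.03, 0, 0], "turn": 0},
    {"offset": [0, 0, 0], "turn": 0}
  ]
}}

```text
time: 20.05
tcp_pos: [0.4933, -0.1913, 0.1735]
eef_rot: [-1.937, 2.471, 0.002]
contact_force: [-0.2, -0.2, -0.7]
finger_gap: 0.0853
```

{"method": "arm_command", "body": {
  "motion": [
    {"offset": [0, 0, 0], "turn": 0},
    {"offset": [0, 0, 0], "turn": 0},
    {"offset": [0, 0, 0], "turn": 0}
  ]
}}

```text
time: 20.35
tcp_pos: [0.4914, -0.1981, 0.1732]
eef_rot: [1.926, -2.481, 0.0]
contact_force: [0.4, 0.1, -0.2]
finger_gap: 0.0853
```

```bash
python3 - <<'E'
from h import *
from station import arm
go([.454,-.342,.0105],np.pi/2-.25)
c=arm.camera("side");T=arm.camera("top")
cv2.imwrite("pics/s13.png",c["frame"]);cv2.imwrite("pics/t13.png",T["frame"])
E
```

```text
t 20.35 pos [ 0.4914 -0.1981  0.1732] z-axis [-0. -0. -1.] jaw yaw -1.821 tool off [0.1486 0.0005 0.1627] turn about tool z -0.0 q7 -1.58 gap 0.0853 F [ 0.4  0.1 -0.2]
```

View pics/s13.png

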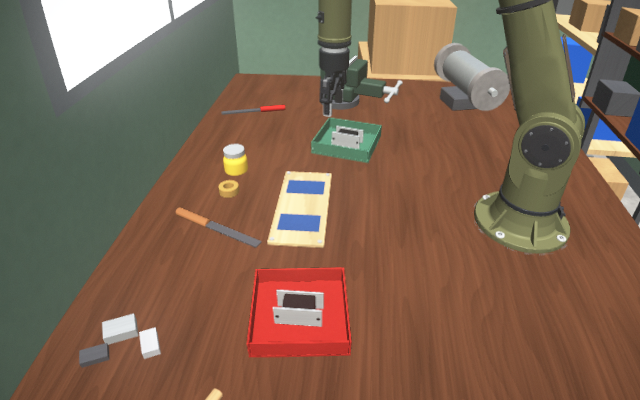

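View pics/t13.png

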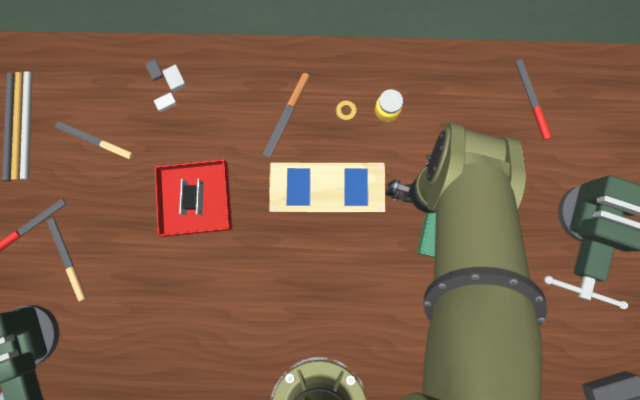

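Both mounts stand upright in their trays: the soft one in red (side view (299,310), top view (192,197)) and the firm one in green (side view (348,137)). The gripper is open and clear of everything.

```bash
python3 -c "
from station import arm
print(arm.job_done())"
```

```text
the job is handed in; nothing more can be done
None
```

I squeezed both mounts, then put the soft left one in the red tray and the firm right one in the green tray. The job was handed in at about 20.5 s of the 58 s allowed.

- **Squeezes:** the right mount stopped at 43.2 mm, so it is firm. The left stopped at 34.3 mm, so it is soft; that is 1.7 mm below the stated 36 mm, but there is no mistaking which is which. On the second grasp, to carry it, the right mount again read 43.2 mm.
- **Last checks:** the side view shows both mounts standing upright on the tray floors with the board empty. The top view confirms the one in the red tray, but the arm hid the green tray, so the firm mount's final place rests on the side view alone. The gripper was open and clear, and the largest wrist force reading was about 12 N.
- **Disagreements:** the two views differed by about 14 mm on the red tray's centre and about 1 cm on the green tray's. I took a middle value for red and the top view for green, and both mounts landed well inside. Camera estimates of the mount positions differed by about 3 mm.
- **Refused call:** my first move call was refused because it left out "turn"; nothing moved.

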